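# Brake the packing cart, load the shoebox, release the brake

## Task

Push the small cart's red brake lever down, firmly but without forcing it, until the rubber shoe grips the dark strip and the brake holds by itself when you let go. Then push the white shoebox gently along the wooden platform and fully home against the green end stop of the braked cart, and finally flick the lever back up to its raised rest so that the cart is ready to roll. Do not let the cart roll away from the platform, do not tip or crush the box, and leave the jar, the spool and the shoe last alone.

Things in the scene. Friction and masses are not known exactly. Their poses are not given: they have to be found in the camera images.
- track: Fixed station. Origin on the table under the middle of the platform's edge facing the cart; y = direction platform to cart, x to the side away from the lever, z up. Wooden platform: y -235 to 0 mm, x +-65 mm, top z 67 mm. Cart rails y 0 to 330 mm. On platform and cart, side guides 8 mm thick, 12 mm above the deck, leave a channel 100 mm wide centred on x = 0.
- brake_strip: Dark steel strip fixed along the rails on the lever's side, 28 mm wide, 330 mm long, 12 mm high (top at z 12 mm), centred at x -95, y 165 mm in the track's frame; origin under its centre. The brake's rubber shoe presses on it.
- cart (a joint): Roll of the white-decked cart along its rails (m), 0 with a 4 mm gap to the platform, growing away from the platform, up to 0.15. At the start 0 to 0.012. Unbraked it rolls at about 0.3 N. Deck 165 mm long, 130 mm wide, top at z 65 mm (2 mm below the platform).
- cart_stop (a point): On the cart's deck (z 65 mm) at the foot of the green end stop's face that the shoebox must rest against (stop 45 mm high); axes as the track's, so with the 150 mm box fully home the box's origin is at y = -75 mm here.
- brake_angle (a joint): Angle of the red brake lever (rad): 0 at its raised stop (arm 0.65 rad above level), growing as its bar is pushed down; at 0.65 the arm is level. At the start 0 to 0.15. Stiff hinge: stays where it is left. The rubber shoe meets the strip somewhere between 0.5 and 0.8, depending on its hidden wear.
- brake: Red brake lever, origin on its hinge; 30 mm from it a black rubber shoe (16 mm) looks down at the strip. About 5 to 7 N at its bar swings it, up or down. Once the shoe meets the strip the resistance climbs by about 4 N per mm at the bar. Pressed with 11 N the brake just grips; 15 to 20 N gives a firm grip that stays when let go and holds the cart against a push of about 15 N; over 26 N crushes the shoe.
- brake_bar (a point): Where to press or pinch the lever's bar: on the axis of the red round bar (diameter 14 mm), which lies level along the track's y axis; 85 mm from the hinge, 45 mm to +y of the lever's arm. The bar is free of other parts from 35 mm to -y to 30 mm to +y of this point; below it there is only the table top. Axis 100 mm above the table when raised, 35 to 62 mm when down.
- brake_hinge (a point): On the lever's hinge axis (along the track's y), 50 mm above the table, on the side of the cart at x -65 mm in the track's frame; the lever arm points from it to the track's -x.
- shoebox: Closed white cardboard shoebox, 90 mm (x) by 150 mm (y, along the channel) by 70 mm high, 0.2 to 0.4 kg; origin at the centre of its underside. Starts on the platform between the guides. More than 22 N from the fingers crushes it; sliding it takes 1 to 4 N.
- wax_jar: Glass wax jar with brass cap, diameter 56 mm, 60 mm high; origin under its centre. A bystander.
- spool: Orange thread spool, diameter 42 mm, 52 mm high; origin under its centre. A bystander.
- shoe_last: Wooden shoe last, 48 mm (x) by 160 mm (y), 71 mm high; origin on its underside. A bystander.
Things that resemble listed ones, but are neither listed nor needed, are in the scene too. Of the things like the shoebox, leave any that is turquoise; of the rest the smaller one is meant.

How it is judged (in metres and radians):
On the way, in this order (a step that is already met when the one before it is completed fails the run):
1. the brake holds by itself: the shoe presses on the strip with over 9 N while nothing of the robot touches the lever (contact force between brake and brake_strip above 9 N and contact force between each of the fingers, the arm and brake below 0.3 N), for 0.3 s.
2. the shoebox is fully home against the end stop (gap under 5 mm) while the brake is on (y of shoebox in the frame of cart_stop between -0.08 and -0.07 m and z of shoebox in the frame of cart_stop below 0.004 m and angle between shoebox's own z axis and vertical below 0.06 rad and contact force between brake and brake_strip above 6 N), for 0.2 s.
At the end, for the whole second after the job is handed in: The lever is raised again to within 0.2 rad of its stop, with its shoe off the strip; the shoebox sits flat on the cart with a gap under 5 mm to the end stop; box and cart are at rest, the cart within 20 mm of where it started (y of shoebox in the frame of cart_stop between -0.08 and -0.07 m and z of shoebox in the frame of cart_stop below 0.004 m and angle between shoebox's own z axis and vertical below 0.06 rad and value of joint brake_angle below 0.2 rad and contact force between brake and brake_strip below 0.5 N and linear speed of shoebox below 0.02 m/s and velocity of joint cart between -0.02 and 0.02 m/s); the robot touches nothing.
It fails at once if the brake is forced: the shoe presses on the strip with over 55 N (26 N at the bar) (contact force between brake and brake_strip above 55 N).
It fails at once if the cart rolls more than 20 mm from where it started (distance of cart_stop from where it was at the start of the episode above 0.02 m).
It fails at once if the shoebox is crushed: over 22 N from the robot (contact force between any of the fingers, the arm and shoebox above 22 N).
It fails at once if the shoebox is tipped or knocked off (angle between shoebox's own z axis and vertical above 0.25 rad or height (world z) of shoebox below 0.05 m).
It fails at once if the jar, the spool or the shoe last is moved more than 15 mm (distance of any of wax_jar, spool, shoe_last from where it was at the start of the episode above 0.015 m).
It also fails if it takes over 69 s, if anything falls off the work surface, if the arm or the gripper's body presses on something with over 40 N, if the wrist force passes 120 N, or if a joint passes its speed limit or range.

## Robot

A 6-joint arm with a two-finger parallel gripper is mounted at the origin on the work surface. World frame = base frame: x ahead of the robot, y to its left, z up, the work surface at z = 0. Lengths are in mm, angles in rad, forces in N, time in s.
With the tool pointing down it reaches from about 275 to 1000 mm from the base axis. Payload 8.4 kg.
Tool frame: the origin (TCP) lies midway between the tips of the shut fingers; the grasp point (between the pads) lies 19 mm behind it; z points along the fingers, y is the direction in which the jaws open and shut (so a half turn about z gives the same grasp; the last joint's range is limited). The gripper opens to 85 mm and grips with 20 to 120 N. Pads are 22 mm wide; open, the fingers measure 114 mm over their backs; the gripper's body (76 mm by 85 mm) begins 54 mm behind the grasp point. The pads swing forward as they close: fully open they stand 13 mm farther back than shut.
Start: joints at [1.319, 0.353, 1.633, -0, 1.155, -0.002], TCP at [154.505, 605.604, 231.281] pointing down, gripper open.
Joint ranges: [-2.63, 2.63], [-0.92, 2.1], [0.06, 2.66], [-1.3, 4.44], [0, 2.69], [-3.02, 3.02]. Speed limits (rad/s): [2.22, 2.22, 2.79, 3.14, 3.14, 3.14].

## Interface

Orientations are given as [roll, pitch, yaw] about the fixed x, y, z axes, in that order (R = Rz(yaw) Ry(pitch) Rx(roll)).
In Python, from rig import * gives the robot as it stands.
- The arm moves only by the tool play_rows, never from a script. Its argument "moves" is a list of rows, each a list of 3 entries, a list of its own where there are three numbers: the shift along the tool's x, y, z in m, then the turn, a rotation vector about the tool's x, y, z in rad, then the opening in per cent of the stroke, from 0 (shut) to 100 (fully open). In form: [[[x, y, z], [rx, ry, rz], fingers], ...]. A call has 1 to 20 rows; each row shifts and turns the commanded pose from where the row before left it, along the tool's axes as they then stand; what a row does not reach is not made up. A row lasts 1/10 s, in which the tool goes at most 50 mm and 8.59 degrees, less where a joint would pass 70% of its speed; a pose out of reach is approached as far as the arm can. A call is refused whole if a number of a shift passes 0.05 or a number of a turn 0.15, either way. A call with a gripper value outside its range is refused whole. The fingers move at their own pace and stop on an object; "squeeze" is the grip in N (left out, the last holds). Time passes only in rows, so rows that do not move let the fingers close. It gives the time, the measured TCP pose, the force and the opening at its end, in the units of the state.
- sense(): the state, without advancing time (a new reading comes with each control period).
- grab_frame(name): name is "side" or "top"; returns a dict with "pixels" (480x640x3 uint8, red, green, blue), "intrinsics" (3x3 intrinsics, pixels), "R" (3x3) and "t" (3): a world point X has camera coordinates R X + t. Camera axes: x right, y down, z forward; pixel columns grow to the right and rows downward; lengths in mm; the calibration is good to about 2 mm. A picture is of the moment at which its call begins. There is no depth.
- sign_off(): hands the job in, once; it reports no verdict.
The state is a dict: "clock": time; "qpos": joint angles; "qvel": joint speeds; "joint_efforts": joint torques, N m; "eef_pos": TCP position; "tcp_rot": TCP orientation; "contact_force": force on the tool from outside, world axes, zero at the start; "wrist_torque": the same for the moment, N m; "opening": opening from 0.0 (shut) to 1.0 (fully open).
Only numpy, scipy, OpenCV 4.12 (cv2) and the standard library are available. Lean on these libraries where they do the work, as an engineer would, in place of code of your own. Each camera call takes 0.05 s, during which the arm holds its last target. There are 200 camera calls.

## Working session

There is one attempt and no reset: what is moved stays moved. The work goes in short steps, Python scripts to look and compute and a tool call to move; the robot and the scene stay as the last step left them, time stands still between calls to the robot, and variables do not carry over. Pictures are saved under pics/ and viewed, about 8 in all and at most 12, crops included, and the job is handed in when it is done.

Besides the shell and the picture viewer there is one more tool, called after "Request:" as name(argument=value, ...) on one line, values as JSON. play_rows: Moves the arm, as the interface text tells. Its arguments: {"type":"object","properties":{"moves":{"type":"array"},"squeeze":{"type":"number"}},"required":["moves"]}

```bash
ls; mkdir -p pics
python3 - <<'E'
from rig import *
import cv2,pickle
s=sense();print(s)
for n in("top","side"):
    f=grab_frame(n);pickle.dump(f,open(f"pics/{n}0.pkl","wb"));cv2.imwrite(f"pics/{n}0.png",f["pixels"][:,:,::-1])
    print(n,f["intrinsics"],f["R"],f["t"])
E
```

```text
pics
{'clock': 0.0, 'qpos': array([ 1.31860613e+00,  3.53657232e-01,  1.63411333e+00,  2.14983811e-05,
        1.15518077e+00, -2.41032962e-03]), 'qvel': array([ 0.00094342,  0.00083694, -0.0026433 ,  0.00044659, -0.0011142 ,
       -0.00135561]), 'joint_efforts': array([-1.11775418e-03, -6.05255842e+01, -3.42059791e+01, -3.27578909e-04,
        9.55528492e-03,  7.93066199e-07]), 'eef_pos': array([154.37966457, 605.16108608, 230.56490012]), 'tcp_rot': array([-3.14023403e+00, -2.29311720e-05,  2.89180408e+00]), 'contact_force': array([-0.26767174, -0.0043605 , -0.73996486]), 'wrist_torque': array([-0.02976215, -0.0099892 , -0.00068536]), 'opening': 1.0027656212962859}
top [[614.72795355   0.         323.06107682]
 [  0.         614.72795355 241.12269736]
 [  0.           0.           1.        ]] [[ 0.013949   -0.99983302  0.01180469]
 [-0.98776538 -0.0156126  -0.15516377]
 [ 0.15532216 -0.00949589 -0.98781823]] [ -42.49289198  497.04383645 1272.18955865]
side [[463.37659888   0.         325.26990553]
 [  0.         463.37659888 247.07279442]
 [  0.           0.           1.        ]] [[ 0.99489824 -0.10044246 -0.00942406]
 [-0.07866321 -0.71388475 -0.69583091]
 [ 0.06316328  0.69302227 -0.71814381]] [-489.4500625    65.33891971 1166.4604713 ]
```

View pics/top0.png

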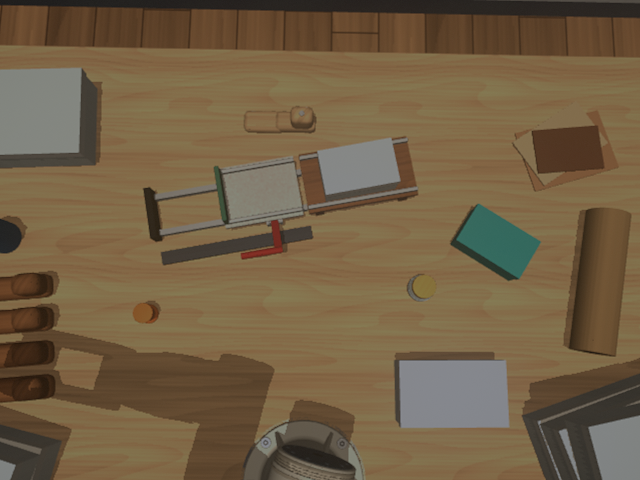

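View pics/side0.png

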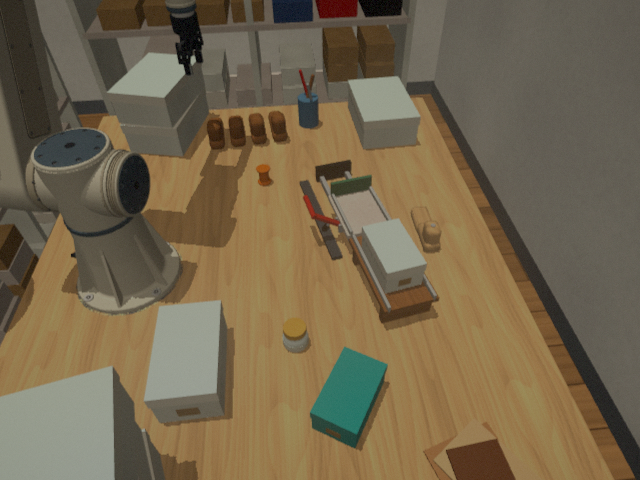

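Top view: the shoebox is at (358,167) on the platform, the red lever at (262,248), the strip from (163,258) to (312,233), and the green stop at (222,195). There are three white-box candidates. Turquoise (497,242) is excluded, white (453,393) is larger, and the white one on the platform at (358,167) is smaller and sits in the channel, so that's the one meant.

```bash
cat > h.py <<'E'
import numpy as np,cv2,pickle
def ray(f,p,z):
    K,R,t=f["intrinsics"],np.array(f["R"]),np.array(f["t"])
    d=R.T@np.linalg.inv(K)@np.array([p[0],p[1],1.]);c=-R.T@t
    return c+d*(z-c[2])/d[2]
def proj(f,X):
    q=np.array(f["intrinsics"])@(np.array(f["R"])@np.array(X)+f["t"]);return q[:2]/q[2]
def blob(m,roi):
    x0,y0,x1,y1=roi;k=np.zeros(m.shape,np.uint8);k[y0:y1,x0:x1]=m[y0:y1,x0:x1]
    c=max(cv2.findContours(k,cv2.RETR_EXTERNAL,cv2.CHAIN_APPROX_NONE)[0],key=cv2.contourArea)
    return c
def masks(f):
    h=cv2.cvtColor(f["pixels"],cv2.COLOR_RGB2HSV).astype(int);H,S,V=h[...,0],h[...,1],h[...,2]
    u=lambda b:(b*255).astype(np.uint8)
    return dict(red=u(((H<6)|(H>172))&(S>150)&(V>70)),dark=u((V<85)&(S<90)),green=u((H>40)&(H<85)&(S>60)),white=u((S<40)&(V>140)))
E
python3 - <<'E'
from h import *
np.set_printoptions(precision=1,suppress=True)
f=pickle.load(open("pics/top0.pkl","rb"));m=masks(f)
for n,roi,z in(("dark",(155,220,320,275),12),("white",(310,135,405,200),137),("green",(205,155,235,235),110),("red",(230,215,290,265),100)):
    c=blob(m[n],roi);r=cv2.minAreaRect(c);b=cv2.boxPoints(r)
    W=np.array([ray(f,p,z)[:2] for p in b]);print(n,cv2.contourArea(c),b.round(1).tolist());print(W.tolist(),"ctr",W.mean(0),[np.linalg.norm(W[i]-W[i-1]) for i in(1,2)])
s=pickle.load(open("pics/side0.pkl","rb"))
a=cv2.resize(f["pixels"][120:280,140:430],None,fx=2.7,fy=2.7,interpolation=2)
b=cv2.resize(s["pixels"][150:320,270:450],None,fx=2,fy=2,interpolation=2)
cv2.imwrite("pics/c1.png",a[:,:,::-1])
E
```

```text
dark 1287.0 [[160.39999389648438, 251.89999389648438], [271.20001220703125, 232.1999969482422], [273.3999938964844, 244.60000610351562], [162.60000610351562, 264.29998779296875]]
[[472.72941035413646, 316.4602427775727], [519.7086283990732, 78.08669081531582], [492.41461007426886, 72.56367515318105], [445.77515439817796, 310.23718838949617]] ctr [482.7 194.3] [np.float64(242.95883849577586), np.float64(27.847210602122065)]Traceback (most recent call last):
  File "<stdin>", line 5, in <module>
  File "h.py", line 10, in blob
    c=max(cv2.findContours(k,cv2.RETR_EXTERNAL,cv2.CHAIN_APPROX_NONE)[0],key=cv2.contourArea)
ValueError: max() iterable argument is empty
```

```bash
sed -i 's/white=u.*$/white=u((S<70)\&(V>125)))/' h.py
python3 - <<'E'
from h import *
np.set_printoptions(precision=1,suppress=True)
f=pickle.load(open("pics/top0.pkl","rb"));m=masks(f)
h=cv2.cvtColor(f["pixels"],cv2.COLOR_RGB2HSV);print(h[167,358],h[195,260],h[195,222],h[170,304],h[238,300])
for n,roi,z in(("dark",(155,220,320,275),12),("dark",(284,220,320,250),12),("white",(317,135,402,197),137),("green",(205,155,235,235),110),("red",(230,215,290,265),100)):
    try:c=blob(m[n],roi)
    except ValueError: print(n,"none");continue
    r=cv2.minAreaRect(c);b=cv2.boxPoints(r)
    W=np.array([ray(f,p,z)[:2] for p in b]);print(n,cv2.contourArea(c),b.round(1).tolist());print(W.round(1).tolist(),"ctr",W.mean(0),[np.linalg.norm(W[i]-W[i-1]).round(1) for i in(1,2)])
a=cv2.resize(f["pixels"][120:280,140:430],None,fx=2.7,fy=2.7,interpolation=2)
cv2.imwrite("pics/c1.png",a[:,:,::-1])
E
```

```text
[ 75   4 135] [ 22  36 133] [48 76 67] [ 13 137 106] [13 46 67]
dark 1287.0 [[160.39999389648438, 251.89999389648438], [271.20001220703125, 232.1999969482422], [273.3999938964844, 244.60000610351562], [162.60000610351562, 264.29998779296875]]
[[472.7, 316.5], [519.7, 78.1], [492.4, 72.6], [445.8, 310.2]] ctr [482.7 194.3] [np.float64(243.0), np.float64(27.8)]
dark 314.0 [[281.8999938964844, 230.39999389648438], [310.0, 225.3000030517578], [312.29998779296875, 237.60000610351562], [284.1000061035156, 242.6999969482422]]
[[524.2, 54.8], [536.5, -6.4], [509.3, -11.8], [497.1, 49.3]] ctr [516.8  21.5] [np.float64(62.5), np.float64(27.7)]
white 3224.5 [[317.5, 150.0], [400.1000061035156, 135.0], [408.1000061035156, 178.89999389648438], [325.3999938964844, 193.89999389648438]]
[[668.2, -20.2], [702.8, -187.5], [611.3, -203.0], [577.7, -37.6]] ctr [ 640.  -112.1] [np.float64(170.7), np.float64(92.7)]
green 185.0 [[213.1999969482422, 166.5], [217.8000030517578, 165.6999969482422], [226.60000610351562, 219.6999969482422], [221.89999389648438, 220.5]]
[[637.9, 193.1], [639.7, 183.7], [527.2, 161.4], [525.5, 170.7]] ctr [582.5 177.2] [np.float64(9.6), np.float64(114.7)]
red 351.5 [[236.0, 226.89999389648438], [277.29998779296875, 219.60000610351562], [282.8999938964844, 251.5], [241.6999969482422, 258.79998779296875]]
[[514.6, 143.1], [531.1, 59.6], [465.5, 46.5], [449.4, 129.4]] ctr [490.1  94.7] [np.float64(85.1), np.float64(66.8)]
```

View pics/c1.png

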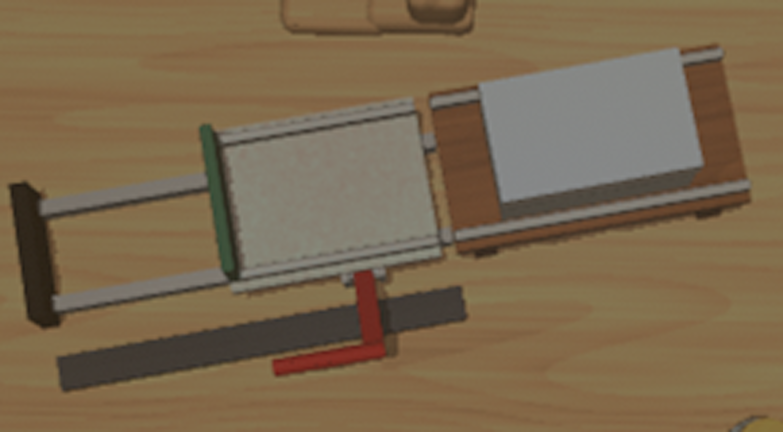

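The crop confirms the small white box on the platform, which is the one meant. The lever's bar runs from crop (275,368) to (380,350). Next I measure the lever, the cart stop and the box.

```bash
cat >> h.py <<'E'
PSI=0.195;UX=np.array([np.cos(PSI),np.sin(PSI)]);UY=np.array([-UX[1],UX[0]]);O=np.array([616.3,8.6])
def trk(P): d=np.array(P)[:2]-O;return np.array([d@UX,d@UY,P[2]])
def wld(x,y,z=0): return np.append(O+x*UX+y*UY,z)
def tri(fs,ps):
    A=[np.array(f["intrinsics"])@np.c_[f["R"],f["t"]] for f in fs]
    X=cv2.triangulatePoints(A[0],A[1],np.array(ps[0],float),np.array(ps[1],float));return (X[:3]/X[3]).ravel()
E
python3 - <<'E'
from h import *
np.set_printoptions(precision=1,suppress=True)
f=pickle.load(open("pics/top0.pkl","rb"));s=pickle.load(open("pics/side0.pkl","rb"));m=masks(f)
P=[ray(f,(x/2.7+140,y/2.7+120),137) for x,y in((478,87),(680,50),(702,165),(500,203))]
print("box",np.array([trk(p) for p in P]))
print("stop top (inner edge)",[trk(ray(f,(x/2.7+140,y/2.7+120),110)) for x,y in((214,127),(237,275))])
print("cart near edge",[trk(ray(f,(x/2.7+140,y/2.7+120),65)) for x,y in((414,110),(437,245))],"platform",[trk(ray(f,(x/2.7+140,y/2.7+120),67)) for x,y in((430,93),(457,250))])
c=blob(m["red"],(230,215,290,270));ms=masks(s)["red"];cs=blob(ms,(290,185,350,235))
for z in(91,96,101): 
  p=np.array([trk(ray(f,q[0],z)) for q in c]);print(z,p.min(0),p.max(0))
  p=np.array([trk(ray(s,q[0],z)) for q in cs]);print("  side",p.min(0),p.max(0))
print(cv2.contourArea(cs),cs[:,0].min(0),cs[:,0].max(0))
a=cv2.resize(s["pixels"][165:285,270:430],None,fx=5,fy=5,interpolation=2);cv2.imwrite("pics/c2.png",a[:,:,::-1])
E
```

```text
box [[  40.9  -36.7  137. ]
 [  42.5 -191.1  137. ]
 [ -47.5 -189.7  137. ]
 [ -49.3  -36.8  137. ]]
stop top (inner edge) [array([ 53.5, 164.8, 110. ]), array([-62.6, 165.5, 110. ])]
cart near edge [array([53.2, 12.3, 65. ]), array([-57.2,  13.5,  65. ])] platform [array([64. , -2.5, 67. ]), array([-64.3,  -1.1,  67. ])]
91 [-139.3   66.7   91. ] [-71.9 151.8  91. ]
  side [-139.8   56.5   91. ] [-106.2  167.    91. ]
96 [-140.    66.6   96. ] [-72.9 151.4  96. ]
  side [-141.1   51.2   96. ] [-107.8  161.1   96. ]
101 [-140.7   66.5  101. ] [-74.  150.9 101. ]
  side [-142.5   46.   101. ] [-109.4  155.2  101. ]
86.5 [304 195] [326 220]
```

View pics/c2.png

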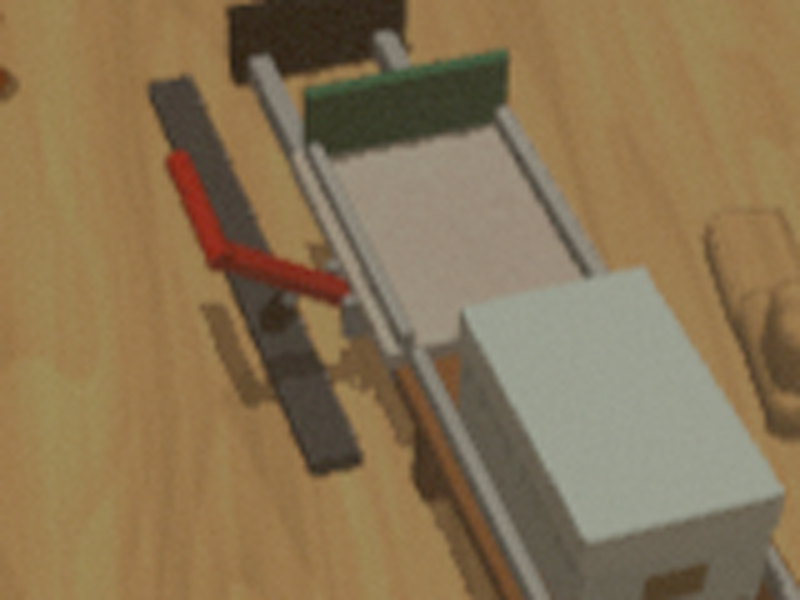

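Track frame checks out: platform edge at y≈-2 and x ±64, box at y -190 to -37, stop face at y≈165. The lever is at its raised stop, with the bar point at track (-133.5, 120, 101). I turn the tool to the track's axes (tool x = track y, tool y = track x), shut the fingers and go above the bar.

Request:
play_rows(moves=[[[0,0,0],[0,0,0.1405],0],[[0,0,0],[0,0,0.1405],0],[[0,0,0],[0,0,0.1405],0],[[0,0,0],[0,0,0.1405],0],[[0,0,0],[0,0,0.1405],0],[[0,0,0],[0,0,0.1405],0],[[0,0,0],[0,0,0.1405],0],[[0,0,0],[0,0,0.1405],0]])

```text
clock: 0.9
eef_pos: [154.4, 605.3, 230.8]
tcp_rot: [-3.141, 0.001, 1.762]
contact_force: [0.7, 1.2, -0.4]
opening: -0.007
```

Request:
play_rows(moves=[[[-0.0277,0.0102,0],[0,0,0],0],[[-0.0277,0.0102,0],[0,0,0],0],[[-0.0277,0.0102,0],[0,0,0],0],[[-0.0277,0.0102,0],[0,0,0],0],[[-0.0277,0.0102,0],[0,0,0],0],[[-0.0277,0.0102,0],[0,0,0],0],[[-0.0277,0.0102,0],[0,0,0],0],[[-0.0277,0.0102,0],[0,0,0],0],[[-0.0277,0.0102,0],[0,0,0],0],[[-0.0277,0.0102,0],[0,0,0],0],[[-0.0277,0.0102,0],[0,0,0],0],[[-0.0277,0.0102,0],[0,0,0],0],[[-0.0277,0.0102,0],[0,0,0],0],[[-0.0277,0.0102,0],[0,0,0],0],[[-0.0277,0.0102,0],[0,0,0],0],[[-0.0277,0.0102,0],[0,0,0],0],[[-0.0277,0.0102,0],[0,0,0],0],[[-0.0277,0.0102,0],[0,0,0],0],[[-0.0277,0.0102,0],[0,0,0],0],[[-0.0277,0.0102,0],[0,0,0],0]])

```text
clock: 2.9
eef_pos: [463.3, 101.1, 231.1]
tcp_rot: [-3.141, -0.0, 1.768]
contact_force: [1.4, -0.4, -0.7]
opening: 0.0
```

Request:
play_rows(moves=[[[0,-0.001,0.015],[0,0,0],0],[[0,0,0.02],[0,0,0],0],[[0,0,0.02],[0,0,0],0],[[0,0,0.02],[0,0,0],0],[[0,0,0.02],[0,0,0],0],[[0,0,0.01],[0,0,0],0],[[0,0,0],[0,0,0],0],[[0,0,0],[0,0,0],0]])

```text
clock: 3.7
eef_pos: [462.2, 102.1, 126.7]
tcp_rot: [3.141, 0.0, 1.768]
contact_force: [-0.3, 0.9, 0.8]
opening: -0.003
```

Run:
```python
from rig import *
from h import *
ims=[]
for n,c in(("top",(210,185,330,285)),("side",(280,130,400,230))):
    f=grab_frame(n);pickle.dump(f,open(f"pics/{n}1.pkl","wb"));x0,y0,x1,y1=c
    ims.append(cv2.resize(f["pixels"][y0:y1,x0:x1],(400,333),interpolation=2))
cv2.imwrite("pics/c3.png",np.hstack(ims)[:,:,::-1])
s=sense();print(trk(s["eef_pos"]),s["contact_force"])
```

```text
[-132.56738922  121.61620971  127.16492344] [ 0.16337893 -0.43752973 -0.14369924]
```

View pics/c3.png

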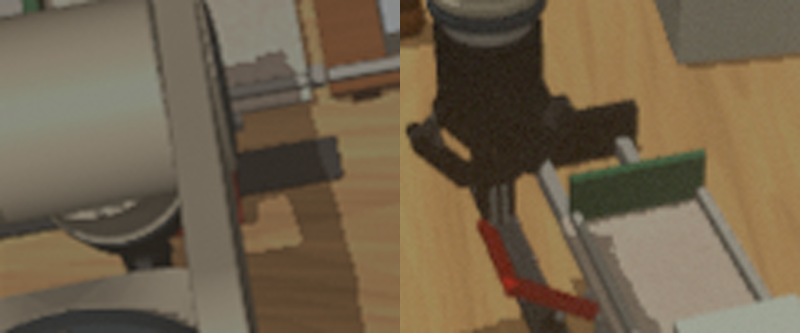

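Request:
play_rows(moves=[[[0,0,0.005],[0,0,0],0],[[0,0,0.005],[0,0,0],0],[[0,0,0.004],[0,0,0],0],[[0,0,0.003],[0,0,0],0],[[0,0,0.002],[0,0,0],0],[[0,-0.0024,0.0035],[0,0,0],0],[[0,-0.0024,0.0035],[0,0,0],0],[[0,0,0],[0,0,0],0]])

```text
clock: 4.6
eef_pos: [457.5, 101.2, 100.3]
tcp_rot: [3.141, -0.0, 1.768]
contact_force: [1.2, 0.1, 0.4]
opening: 0.002
```

Request:
play_rows(moves=[[[0,-0.002,0.0037],[0,0,0],0],[[0,-0.002,0.0037],[0,0,0],0],[[0,-0.0016,0.0039],[0,0,0],0],[[0,-0.0016,0.0039],[0,0,0],0],[[0,0,0],[0,0,0],0]])

```text
clock: 5.1
eef_pos: [449.4, 99.5, 84.7]
tcp_rot: [-3.14, 0.0, 1.768]
contact_force: [-1.5, 0.5, 0.7]
opening: 0.003
```

Run:
```python
from rig import *
from h import *
f=grab_frame("side");s=sense();p=s["eef_pos"];print(trk(p),s["contact_force"],proj(f,p)-[280,150],proj(f,wld(-133,120,101))-[280,150])
cv2.imwrite("pics/c4.png",cv2.resize(f["pixels"][150:250,280:380],None,fx=6,fy=6,interpolation=2)[:,:,::-1])
```

```text
[-145.85936468  121.55402799   84.82756977] [ 0.38557766 -0.57686437  0.68699219] [24.89513333 58.49458956] [29.61734067 53.13257868]
```

View pics/c4.png

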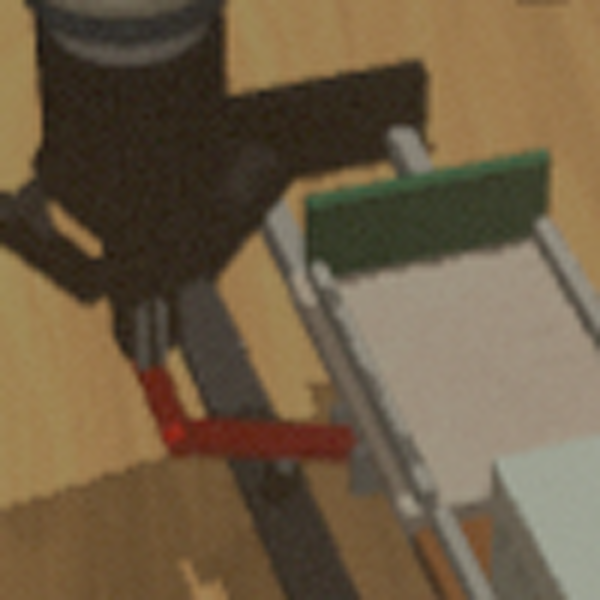

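The bar is under the finger tips and the lever has swung down with them (elbow at crop (175,435)). I continue in finer steps and read the force while moving.

Request:
play_rows(moves=[[[0,-0.0005,0.0025],[0,0,0],0],[[0,-0.0005,0.0025],[0,0,0],0],[[0,-0.0005,0.0025],[0,0,0],0],[[0,-0.0005,0.0025],[0,0,0],0],[[0,-0.0003,0.002],[0,0,0],0]])

```text
clock: 5.65
eef_pos: [446.1, 98.9, 72.7]
tcp_rot: [-3.138, -0.0, 1.768]
contact_force: [-6.6, -0.4, 7.4]
opening: -0.001
```

Request:
play_rows(moves=[[[0,-0.0002,0.001],[0,0,0],0],[[0,0,0.001],[0,0,0],0],[[0,0,0.001],[0,0,0],0]])

```text
clock: 5.95
eef_pos: [445.9, 98.8, 69.7]
tcp_rot: [-3.138, 0.0, 1.768]
contact_force: [-6.5, -0.8, 7.7]
opening: -0.005
```

Request:
play_rows(moves=[[[0,0,0.001],[0,0,0],0],[[0,0,0.001],[0,0,0],0]])

```text
clock: 6.15
eef_pos: [445.9, 98.8, 67.8]
tcp_rot: [-3.138, 0.0, 1.768]
contact_force: [-6.6, -0.9, 7.5]
opening: -0.0
```

Request:
play_rows(moves=[[[0,-0.001,0.001],[0,0,0],0],[[0,0,0.001],[0,0,0],0]])

```text
clock: 6.35
eef_pos: [445.6, 98.7, 65.9]
tcp_rot: [-3.139, 0.0, 1.768]
contact_force: [-4.6, -1.2, 6.4]
opening: -0.003
```

Request:
play_rows(moves=[[[0,0,0.001],[0,0,0],0],[[0,0,0.001],[0,0,0],0]])

```text
clock: 6.55
eef_pos: [445.3, 98.7, 63.8]
tcp_rot: [-3.139, 0.0, 1.768]
contact_force: [-5.6, -1.4, 6.6]
opening: -0.001
```

Request:
play_rows(moves=[[[0,0,0.001],[0,0,0],0],[[0,0,0.001],[0,0,0],0]])

```text
clock: 6.75
eef_pos: [445.0, 98.6, 61.7]
tcp_rot: [-3.138, 0.0, 1.768]
contact_force: [-6.8, -1.3, 6.9]
opening: 0.003
```

Request:
play_rows(moves=[[[0,-0.0012,0.001],[0,0,0],0],[[0,-0.0012,0.001],[0,0,0],0]])

```text
clock: 6.95
eef_pos: [444.6, 98.5, 60.2]
tcp_rot: [3.141, 0.0, 1.768]
contact_force: [0.8, -1.0, 5.6]
opening: -0.001
```

Request:
play_rows(moves=[[[0,-0.0005,0.001],[0,0,0],0],[[0,-0.0005,0.001],[0,0,0],0]])

```text
clock: 7.15
eef_pos: [444.3, 98.5, 58.4]
tcp_rot: [3.14, 0.0, 1.768]
contact_force: [0.9, 0.4, 5.5]
opening: -0.0
```

Request:
play_rows(moves=[[[0,0,0.001],[0,0,0],0],[[0,0,0.001],[0,0,0],0]])

```text
clock: 7.35
eef_pos: [444.2, 98.5, 56.4]
tcp_rot: [3.14, 0.0, 1.768]
contact_force: [-0.6, -0.5, 6.6]
opening: -0.002
```

Request:
play_rows(moves=[[[0,0,0.001],[0,0,0],0],[[0,0,0.001],[0,0,0],0]])

```text
clock: 7.55
eef_pos: [444.1, 98.4, 54.4]
tcp_rot: [3.14, 0.0, 1.768]
contact_force: [0.0, 0.1, 5.2]
opening: 0.003
```

Request:
play_rows(moves=[[[0,0,0.001],[0,0,0],0],[[0,0,0.001],[0,0,0],0]])

```text
clock: 7.75
eef_pos: [444.0, 98.4, 52.3]
tcp_rot: [3.141, 0.0, 1.768]
contact_force: [-0.8, -0.6, 5.4]
opening: 0.001
```

Request:
play_rows(moves=[[[0,0,0.001],[0,0,0],0],[[0,0,0.001],[0,0,0],0]])

```text
clock: 7.95
eef_pos: [444.0, 98.4, 50.3]
tcp_rot: [3.141, 0.0, 1.768]
contact_force: [-1.4, -0.4, 5.1]
opening: 0.001
```

Request:
play_rows(moves=[[[0,0,0.001],[0,0,0],0],[[0,0,0.001],[0,0,0],0]])

```text
clock: 8.15
eef_pos: [444.0, 98.4, 48.5]
tcp_rot: [3.141, 0.0, 1.768]
contact_force: [-1.3, -2.2, 10.3]
opening: 0.002
```

Request:
play_rows(moves=[[[0,0,0.001],[0,0,0],0],[[0,0,0.0005],[0,0,0],0]])

```text
clock: 8.35
eef_pos: [444.1, 98.4, 47.1]
tcp_rot: [3.14, 0.0, 1.768]
contact_force: [-0.7, 0.5, 10.9]
opening: -0.004
```

Request:
play_rows(moves=[[[0,0,0.0005],[0,0,0],0],[[0,0,0.0005],[0,0,0],0]])

```text
clock: 8.55
eef_pos: [444.1, 98.5, 46.2]
tcp_rot: [3.14, 0.0, 1.768]
contact_force: [-2.6, -1.5, 15.4]
opening: 0.003
```

Request:
play_rows(moves=[[[0,0,0.0005],[0,0,0],0],[[0,0,0],[0,0,0],0]])

```text
clock: 8.75
eef_pos: [444.1, 98.5, 45.8]
tcp_rot: [3.14, 0.0, 1.768]
contact_force: [-2.5, -0.7, 14.6]
opening: -0.002
```

```bash
python3 -c "
from rig import *
for i in range(4): grab_frame('side');print(sense()['contact_force'])"
```

```text
[-2.56626273 -1.71432418 14.47144352]
[-1.79609148 -1.18228256 15.62697992]
[-2.77717511 -0.93891699 15.23645607]
[-2.42151889 -0.13736534 15.75062194]
```

Request:
play_rows(moves=[[[0,0,0.0007],[0,0,0],0],[[0,0,0],[0,0,0],0]])

```text
clock: 9.15
eef_pos: [444.2, 98.5, 45.3]
tcp_rot: [3.14, 0.0, 1.768]
contact_force: [-3.3, -0.2, 17.7]
opening: -0.002
```

```bash
python3 -c "
from rig import *
for i in range(4): grab_frame('side');print(sense()['contact_force'],sense()['eef_pos'])"
```

```text
[-3.71138995 -0.52295082 17.06587278] [444.18760922  98.47123916  45.28465497]
[-3.10064573 -1.03079798 17.32100612] [444.15736216  98.46798016  45.27467019]
[-3.26383308 -0.95891444 17.01727126] [444.1927293   98.47413813  45.30916886]
[-2.93578014 -0.91566515 17.94985081] [444.16801054  98.45154266  45.31162342]
```

17.3 N held. I release straight up and travel behind the box.

Request:
play_rows(moves=[[[0,0,-0.002],[0,0,0],0],[[0,0,-0.008],[0,0,0],0],[[0,0,-0.02],[0,0,0],0],[[0,0,-0.03],[0,0,0],0],[[0,0,-0.03],[0,0,0],0],[[0,0,-0.03],[0,0,0],0],[[0,0,-0.03],[0,0,0],0],[[0,0,-0.015],[0,0,0],0]])

```text
clock: 10.15
eef_pos: [444.4, 98.6, 212.2]
tcp_rot: [3.138, -0.0, 1.768]
contact_force: [0.2, -0.2, -0.1]
opening: -0.002
```

Request:
play_rows(moves=[[[-0.0243,0.0106,0],[0,0,0],40],[[-0.0243,0.0106,0],[0,0,0],40],[[-0.0243,0.0106,0],[0,0,0],40],[[-0.0243,0.0106,0],[0,0,0],40],[[-0.0243,0.0106,0],[0,0,0],40],[[-0.0243,0.0106,0],[0,0,0],40],[[-0.0243,0.0106,0],[0,0,0],40],[[-0.0243,0.0106,0],[0,0,0],40],[[-0.0243,0.0106,0],[0,0,0],40],[[-0.0243,0.0106,0],[0,0,0],40],[[-0.0243,0.0106,0],[0,0,0],40],[[-0.0243,0.0106,0],[0,0,0],40],[[-0.0243,0.0106,0],[0,0,0],40],[[-0.0243,0.0106,0],[0,0,0],40]])

```text
clock: 11.55
eef_pos: [655.9, -207.1, 209.5]
tcp_rot: [-3.141, -0.0, 1.768]
contact_force: [0.9, 0.4, -1.0]
opening: 0.401
```

Run:
```python
from rig import *
from h import *
s=sense();print(s["clock"],trk(s["eef_pos"]),s["contact_force"],s["opening"])
f=grab_frame("side");t=grab_frame("top");pickle.dump(t,open("pics/top2.pkl","wb"));pickle.dump(f,open("pics/side2.pkl","wb"))
a=cv2.resize(f["pixels"][150:310,280:440],(480,480),interpolation=2)
b=cv2.resize(t["pixels"][185:285,150:290],(320,228),interpolation=2)
c=np.zeros((480,800,3),np.uint8);c[:,:480]=a;c[:228,480:]=b;cv2.imwrite("pics/c5.png",c[:,:,::-1])
```

```text
11.55 [  -2.93301518 -219.29359557  209.45614508] [ 0.88207081  0.40407892 -1.04461734] 0.40110663159706883
```

View pics/c5.png

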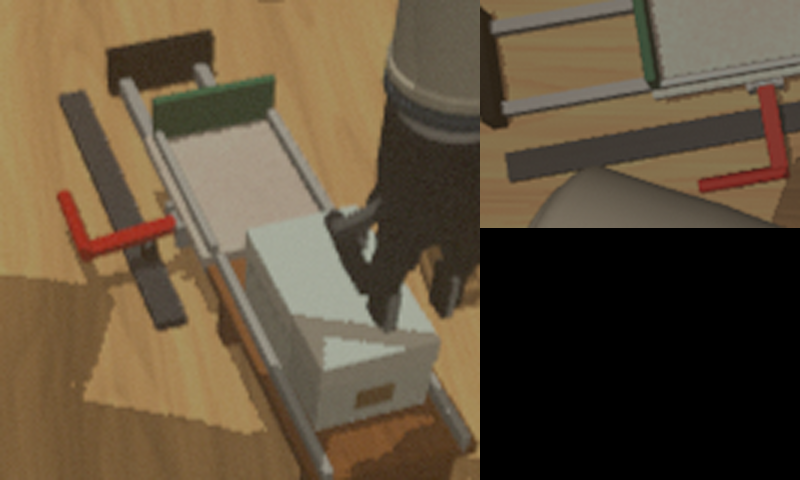

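Lever is down with its shoe on the strip, and the fingers stand just behind the box's rear face (labelled end at (375,385)). Next I lower them behind the box.

Request:
play_rows(moves=[[[0,0,0.02],[0,0,0],40],[[0,0,0.02],[0,0,0],40],[[0,0,0.02],[0,0,0],40],[[0,0,0.01],[0,0,0],40],[[0,0,0.02],[0,0,0],40],[[0,0,0.02],[0,0,0],40],[[0,0,0.012],[0,0,0],40],[[0,0,0],[0,0,0],40]])

```text
clock: 12.45
eef_pos: [654.4, -205.6, 85.9]
tcp_rot: [-3.139, -0.001, 1.768]
contact_force: [-0.1, 0.6, -0.0]
opening: 0.404
```

Request:
play_rows(moves=[[[0.004,0,0],[0,0,0],40],[[0.004,0,0],[0,0,0],40],[[0.003,0,0],[0,0,0],40],[[0.003,0,0],[0,0,0],40],[[0.003,0,0],[0,0,0],40],[[0.003,0,0],[0,0,0],40]])

```text
clock: 13.05
eef_pos: [651.9, -186.7, 87.8]
tcp_rot: [3.141, 0.001, 1.768]
contact_force: [1.9, -2.5, 1.5]
opening: 0.402
```

Request:
play_rows(moves=[[[0.003,0,0],[0,0,0],40],[[0.003,0,0],[0,0,0],40],[[0.003,0,0],[0,0,0],40],[[0.003,0,0],[0,0,0],40]])

```text
clock: 13.45
eef_pos: [649.3, -174.7, 87.4]
tcp_rot: [3.141, 0.0, 1.768]
contact_force: [-0.5, -2.3, 0.8]
opening: 0.404
```

Request:
play_rows(moves=[[[0.005,0,0],[0,0,0],40],[[0.005,0,0],[0,0,0],40],[[0.005,0,0],[0,0,0],40],[[0.005,0,0],[0,0,0],40],[[0.005,0,0],[0,0,0],40],[[0.005,0,0],[0,0,0],40],[[0.005,0,0],[0,0,0],40],[[0.005,0,0],[0,0,0],40],[[0.005,0,0],[0,0,0],40],[[0.005,0,0],[0,0,0],40]])

```text
clock: 14.45
eef_pos: [639.4, -125.4, 87.3]
tcp_rot: [-3.141, -0.0, 1.768]
contact_force: [1.4, -1.1, -0.4]
opening: 0.406
```

Request:
play_rows(moves=[[[0.005,0,0],[0,0,0],40],[[0.005,0,0],[0,0,0],40],[[0.005,0,0],[0,0,0],40],[[0.005,0,0],[0,0,0],40],[[0.005,0,0],[0,0,0],40],[[0.005,0,0],[0,0,0],40],[[0.005,0,0],[0,0,0],40],[[0.005,0,0],[0,0,0],40],[[0.005,0,0],[0,0,0],40],[[0.005,0,0],[0,0,0],40]])

```text
clock: 15.45
eef_pos: [629.5, -76.3, 87.2]
tcp_rot: [-3.141, -0.0, 1.768]
contact_force: [0.4, -0.2, -1.3]
opening: 0.402
```

Request:
play_rows(moves=[[[0.005,0,0],[0,0,0],40],[[0.005,0,0],[0,0,0],40],[[0.005,0,0],[0,0,0],40],[[0.005,0,0],[0,0,0],40],[[0.005,0,0],[0,0,0],40],[[0.005,0,0],[0,0,0],40],[[0.005,0,0],[0,0,0],40],[[0.005,0,0],[0,0,0],40],[[0.005,0,0],[0,0,0],40],[[0.005,0,0],[0,0,0],40]])

```text
clock: 16.45
eef_pos: [619.9, -27.3, 87.4]
tcp_rot: [3.142, 0.0, 1.768]
contact_force: [0.4, -1.1, -1.1]
opening: 0.4
```

Request:
play_rows(moves=[[[0.004,0,0],[0,0,0],40],[[0.004,0,0],[0,0,0],40],[[0.004,0,0],[0,0,0],40],[[0.004,0,0],[0,0,0],40],[[0.004,0,0],[0,0,0],40],[[0.004,0,0],[0,0,0],40]])

```text
clock: 17.05
eef_pos: [615.2, -3.9, 87.4]
tcp_rot: [-3.142, 0.0, 1.768]
contact_force: [-0.5, -1.8, -0.7]
opening: 0.398
```

Run:
```python
from rig import *
from h import *
s=sense();print(s["clock"],trk(s["eef_pos"]),s["contact_force"],s["opening"])
f=grab_frame("side")
a=cv2.resize(f["pixels"][150:310,280:440],(600,600),interpolation=2)
cv2.imwrite("pics/c6.png",a[:,:,::-1])
```

```text
17.05 [ -3.51257134 -12.05922835  87.37339688] [-0.49636969 -1.76640446 -0.72201103] 0.3977851481292537
```

View pics/c6.png

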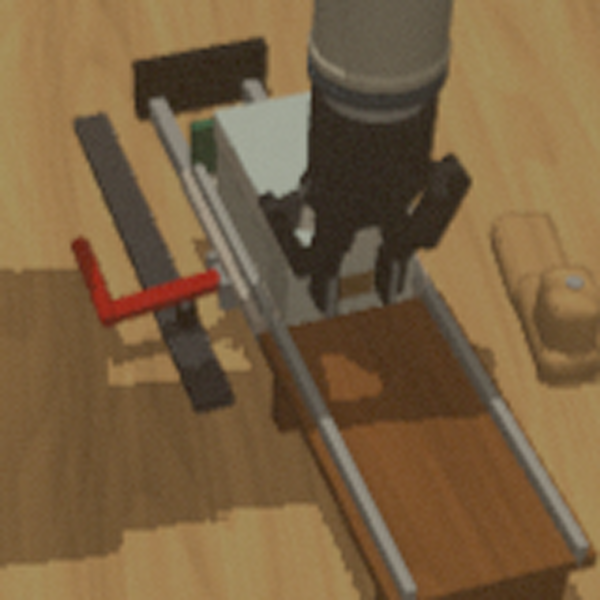

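The box has slid straight and upright and is nearly home, with its rear end at about (350,310). The cart hasn't moved. I push on in small steps until the force climbs.

Request:
play_rows(moves=[[[0.002,0,0],[0,0,0],40],[[0.002,0,0],[0,0,0],40],[[0.002,0,0],[0,0,0],40],[[0.002,0,0],[0,0,0],40]])

```text
clock: 17.5
eef_pos: [613.7, 3.7, 87.4]
tcp_rot: [3.141, 0.0, 1.768]
contact_force: [0.5, -1.4, 0.0]
opening: 0.4
```

Request:
play_rows(moves=[[[0.001,0,0],[0,0,0],40],[[0.001,0,0],[0,0,0],40],[[0.001,0,0],[0,0,0],40]])

```text
clock: 17.8
eef_pos: [613.2, 6.6, 87.4]
tcp_rot: [3.142, 0.0, 1.768]
contact_force: [0.3, -2.7, 0.4]
opening: 0.401
```

Request:
play_rows(moves=[[[0.001,0,0],[0,0,0],40],[[0.001,0,0],[0,0,0],40]])

```text
clock: 18.0
eef_pos: [612.8, 8.5, 87.4]
tcp_rot: [3.142, 0.0, 1.768]
contact_force: [0.4, -2.0, 0.4]
opening: 0.402
```

Request:
play_rows(moves=[[[0.001,0,0],[0,0,0],40],[[0.001,0,0],[0,0,0],40]])

```text
clock: 18.2
eef_pos: [612.4, 10.6, 87.4]
tcp_rot: [3.142, 0.0, 1.768]
contact_force: [1.1, -2.7, 1.0]
opening: 0.402
```

Request:
play_rows(moves=[[[0.001,0,0],[0,0,0],40],[[0.001,0,0],[0,0,0],40]])

```text
clock: 18.4
eef_pos: [612.0, 12.5, 87.4]
tcp_rot: [3.141, 0.0, 1.768]
contact_force: [0.2, -2.7, 0.7]
opening: 0.4
```

Request:
play_rows(moves=[[[0.001,0,0],[0,0,0],40]])

```text
clock: 18.5
eef_pos: [611.7, 13.3, 87.4]
tcp_rot: [-3.142, 0.0, 1.768]
contact_force: [0.4, -7.1, 0.8]
opening: 0.4
```

Request:
play_rows(moves=[[[0.001,0,0],[0,0,0],40]])

```text
clock: 18.6
eef_pos: [611.6, 13.6, 87.5]
tcp_rot: [-3.141, 0.001, 1.768]
contact_force: [0.8, -10.3, 1.7]
opening: 0.4
```

Request:
play_rows(moves=[[[0.001,0,0],[0,0,0],40]])

```text
clock: 18.7
eef_pos: [611.5, 14.0, 87.5]
tcp_rot: [-3.141, 0.002, 1.768]
contact_force: [0.7, -10.5, 1.1]
opening: 0.402
```

Sharp rise to about 10 N at the stop, so the box is home. I back off, rise, and go above the lever bar with the jaws open.

Request:
play_rows(moves=[[[-0.005,0,0],[0,0,0],40],[[-0.012,0,0],[0,0,0],40],[[-0.015,0,0],[0,0,0],40],[[0,0,-0.025],[0,0,0],40],[[0,0,-0.03],[0,0,0],40],[[0,0,-0.03],[0,0,0],40],[[0,0,-0.03],[0,0,0],40],[[0,0,0],[0,0,0],40]])

```text
clock: 19.5
eef_pos: [620.3, -17.0, 206.9]
tcp_rot: [3.135, 0.001, 1.767]
contact_force: [0.2, 0.4, 0.0]
opening: 0.4
```

Request:
play_rows(moves=[[[0.0148,-0.0146,0],[0,0,0],60],[[0.0148,-0.0146,0],[0,0,0],60],[[0.0148,-0.0146,0],[0,0,0],60],[[0.0148,-0.0146,0],[0,0,0],60],[[0.0148,-0.0146,0],[0,0,0],60],[[0.0148,-0.0146,0],[0,0,0],60],[[0.0148,-0.0146,0],[0,0,0],60],[[0.0148,-0.0146,0],[0,0,0],60],[[0.0148,-0.0146,0],[0,0,0],60],[[0.0148,-0.0146,0],[0,0,0],60]])

```text
clock: 20.5
eef_pos: [444.6, 100.4, 201.8]
tcp_rot: [-3.141, -0.0, 1.767]
contact_force: [-0.1, 0.5, 0.6]
opening: 0.599
```

Run:
```python
from rig import *
from h import *
s=sense();print(s["clock"],trk(s["eef_pos"]),s["tcp_rot"],s["contact_force"],s["opening"])
f=grab_frame("side");p=np.array(s["eef_pos"]);print([((proj(f,q)-[280,130])*3.75).round() for q in(p,wld(-149.5,121,38),wld(-149.5,151,38))])
a=cv2.resize(f["pixels"][130:290,280:440],(600,600),interpolation=2)
cv2.imwrite("pics/c7.png",a[:,:,::-1])
```

```text
20.5 [-150.62252615  123.30122977  201.7557506 ] [-3.14072888e+00 -1.19907668e-04  1.76726567e+00] [-0.06628398  0.46617246  0.60168291] 0.5993401039261784
[array([ 78., 157.]), array([ 91., 346.]), array([ 80., 319.])]
```

View pics/c7.png

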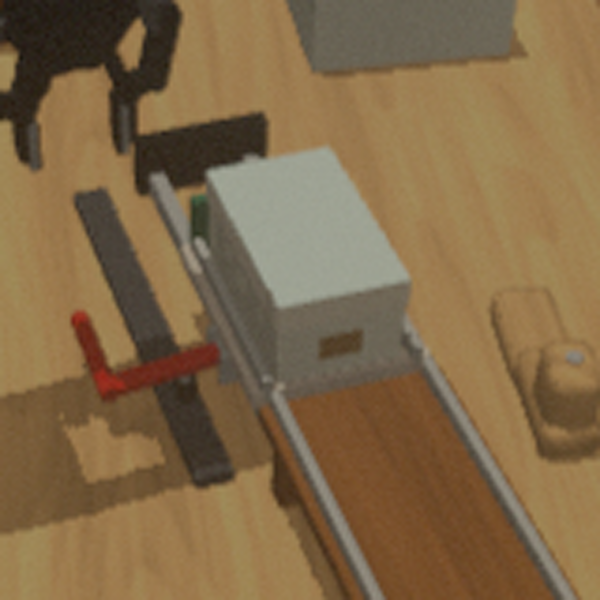

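The box sits flat against the green stop, and the bar tip at (79,318) matches my prediction of (80,319). I descend around the bar and stop before closing.

Request:
play_rows(moves=[[[-0.004,0.001,0.02],[0,0,0],60],[[0,0,0.025],[0,0,0],60],[[0,0,0.025],[0,0,0],60],[[0,0,0.025],[0,0,0],60],[[0,0,0.025],[0,0,0],60],[[0,0,0.02],[0,0,0],60],[[0,0,0.015],[0,0,0],60],[[0,0,0.01],[0,0,0],60],[[0,0,0.007],[0,0,0],60],[[0,0,0],[0,0,0],60]])

```text
clock: 21.55
eef_pos: [447.0, 96.5, 29.7]
tcp_rot: [-3.14, 0.0, 1.768]
contact_force: [-0.3, 0.1, 0.1]
opening: 0.6
```

Request:
play_rows(moves=[[[0,0,0.004],[0,0,0],60],[[0,0,0],[0,0,0],30],[[0,0,0],[0,0,0],20],[[0,0,0],[0,0,0],5],[[0,0,0],[0,0,0],5],[[0,0,0],[0,0,0],5],[[0,0,0],[0,0,0],5]], squeeze=40)

```text
clock: 22.25
eef_pos: [446.7, 96.8, 26.7]
tcp_rot: [-3.141, -0.0, 1.768]
contact_force: [-3.9, -0.3, 5.3]
opening: 0.148
```

Request:
play_rows(moves=[[[0,-0.0004,-0.0042],[0,0,0],5],[[0,-0.0003,-0.0043],[0,0,0],5],[[0,0,-0.0042],[0,0,0],5],[[0,0.0001,-0.0043],[0,0,0],5],[[0,0.0004,-0.0042],[0,0,0],5],[[0,0.0005,-0.0042],[0,0,0],5]])

```text
clock: 22.85
eef_pos: [446.9, 96.8, 51.9]
tcp_rot: [-3.14, 0.0, 1.768]
contact_force: [-1.9, -0.4, -12.1]
opening: 0.143
```

Request:
play_rows(moves=[[[0,0.0008,-0.0042],[0,0,0],5],[[0,0.001,-0.0042],[0,0,0],5],[[0,0.0012,-0.004],[0,0,0],5],[[0,0.0013,-0.004],[0,0,0],5],[[0,0.0016,-0.0039],[0,0,0],5],[[0,0.0018,-0.0039],[0,0,0],5],[[0,0.002,-0.0038],[0,0,0],5],[[0,0.0021,-0.0037],[0,0,0],5],[[0,0.0018,-0.003],[0,0,0],5],[[0,0,0],[0,0,0],5]])

```text
clock: 23.85
eef_pos: [458.6, 99.1, 86.5]
tcp_rot: [-3.137, 0.0, 1.768]
contact_force: [-10.8, -1.5, -0.6]
opening: 0.142
```

Request:
play_rows(moves=[[[0,-0.0008,0],[0,0,0],5],[[0,0,0],[0,0,0],25],[[0,0,0],[0,0,0],40],[[0,0,0],[0,0,0],45],[[0,0,0],[0,0,0],45]])

```text
clock: 24.35
eef_pos: [461.2, 99.6, 87.1]
tcp_rot: [3.139, -0.0, 1.768]
contact_force: [0.2, -0.4, 0.3]
opening: 0.452
```

Run:
```python
from rig import *
from h import *
s=sense();print(s["clock"],trk(s["eef_pos"]),s["contact_force"],s["opening"])
f=grab_frame("side")
a=cv2.resize(f["pixels"][150:290,280:420],(600,600),interpolation=2)
cv2.imwrite("pics/c8.png",a[:,:,::-1])
```

```text
24.35 [-134.54930754  119.37478801   87.07890162] [ 0.23321055 -0.35437972  0.31838579] 0.45191641233505253
```

View pics/c8.png

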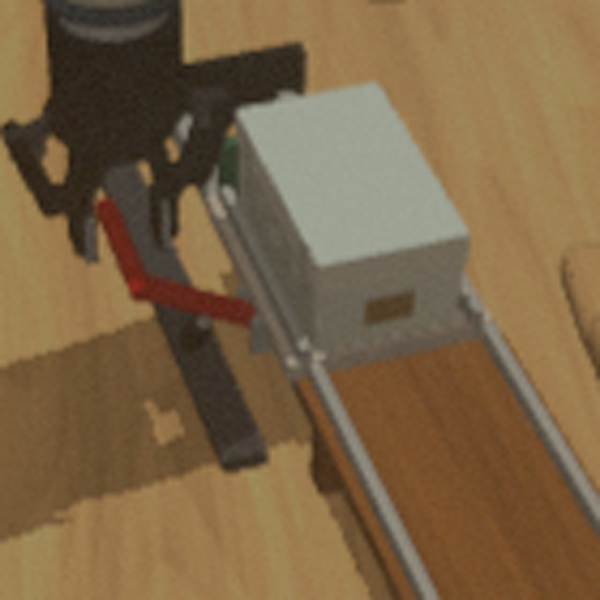

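Lever is up (bar tip (103,203)) and the jaws stand clear on both sides. I rise straight up and check.

Request:
play_rows(moves=[[[0,0,-0.01],[0,0,0],45],[[0,0,-0.02],[0,0,0],45],[[0,0,-0.03],[0,0,0],45],[[0,0,-0.03],[0,0,0],45],[[0,0,-0.03],[0,0,0],45],[[-0.0,-0.02,-0.02],[0,0,0],45],[[0.03,-0.03,0],[0,0,0],45],[[0.03,-0.03,0],[0,0,0],45],[[0.03,-0.03,0],[0,0,0],45],[[0.03,-0.03,0],[0,0,0],45],[[0.03,-0.03,0],[0,0,0],45],[[0,0,0],[0,0,0],45],[[0,0,0],[0,0,0],45]])

```text
clock: 25.7
eef_pos: [263.6, 213.9, 227.2]
tcp_rot: [3.14, -0.0, 1.771]
contact_force: [-0.2, 0.1, 0.4]
opening: 0.449
```

Run:
```python
from rig import *
from h import *
np.set_printoptions(precision=1,suppress=True)
s=sense();print(s["clock"],trk(s["eef_pos"]),s["contact_force"])
f=grab_frame("side");t=grab_frame("top")
f0=pickle.load(open("pics/side0.pkl","rb"));t0=pickle.load(open("pics/top0.pkl","rb"))
for A,roi in((f0,(285,180,350,240)),(f,(285,180,350,240)),(t0,(230,215,290,270)),(t,(230,215,290,270))):
    c=blob(masks(A)["red"],roi)[:,0];print(c.min(0),c.max(0))
a=cv2.resize(f["pixels"][150:290,280:420],(450,450),interpolation=2)
b=cv2.resize(t["pixels"][130:280,140:320],(350,292),interpolation=2)
c=np.zeros((450,800,3),np.uint8);c[:,:450]=a;c[:292,450:]=b;cv2.imwrite("pics/c9.png",c[:,:,::-1])
```

```text
25.7 [-306.2  269.7  227.2] [-0.2  0.1  0.4]
[304 195] [326 220]
[303 196] [338 224]
[241 220] [282 258]
[241 221] [281 259]
```

View pics/c9.png

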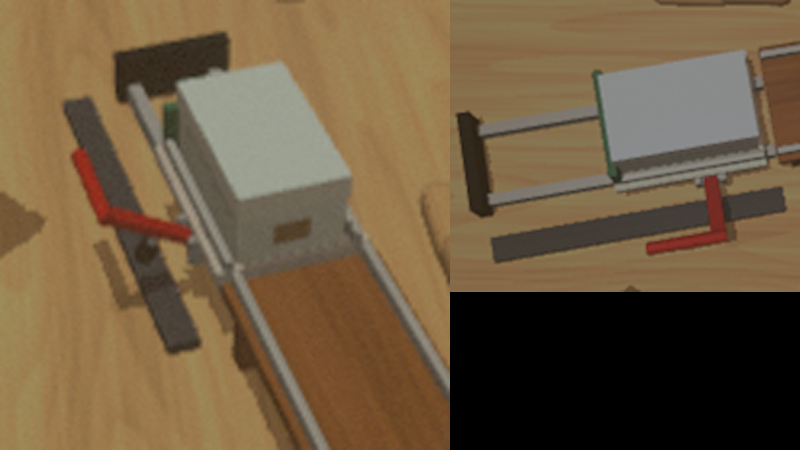

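Bar tip is within 1 px of its starting pixel in both views, so the lever is raised by my estimate to within about 0.1 rad of its stop. The cart hasn't moved, and the box is flush and flat against the stop (top view (600,70) to (615,175)).

```bash
python3 -c "
from rig import *
print(sign_off())"
```

```text
the job is handed in; nothing more can be done
None
```

The job is done and handed in at about 26 s of the 69 s allowed; `sign_off()` reports no verdict.

- **Brake:** I pressed the lever bar down with the shut fingers to about 17 N and let go. A later picture showed it still down with its shoe on the strip. I could not measure the shoe force itself after release.
- **Shoebox:** I pushed the small white box along the platform at 1 to 3 N. The force then rose sharply to about 10 N as it met the green stop.
- **Lever raised:** I pinched the bar, swung it up along its arc, opened the jaws and moved clear.

Last checks:
- The lever's bar tip was within 1 px of its starting position in both views, which I estimate as within about 0.1 rad of the stop.
- The box looked flat and flush against the stop, and the cart looked unmoved.
- The wrist force read about 0 N with the arm clear.
- I never moved near the jar, spool or shoe last, but I did not measure their positions again.

Nothing failed. One reading looked wrong at first: early in the press the force read about 0 N at rest although the bar had moved. A picture showed the fingers were on the bar, and later readings taken while moving were 5 to 7.7 N. I also eased the fingers outward to relieve about 6.5 N of sideways drag from the bar.

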